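# Load the sample carrier and close the reader's tongue interlock

## Robot

A 6-joint arm with a two-finger parallel gripper is mounted at the origin on the work surface. World frame = base frame: x ahead of the robot, y to its left, z up, the work surface at z = 0. Lengths are in mm, angles in rad, forces in N, time in s.
With the tool pointing down it reaches from about 400 to 925 mm from the base axis. Payload 12.5 kg.
Tool frame: the origin (TCP) lies at the centre of the arm's flange, where the gripper is bolted on; the fingertips stand 190 mm ahead of it and the grasp point (between the pads) lies env.grip_point_offset ahead of it (env.grip_point_offset is the distance from the TCP to the grasp point, in mm); z points along the fingers, x is the direction in which the jaws open and shut, and the axes are right-handed (so a half turn about z gives the same grasp; the last joint's range is limited). The gripper opens to 95 mm and grips with 3 to 60 N. Pads are 20 mm wide; open, the fingers measure 119 mm over their backs; the gripper's body (75 mm by 180 mm) begins 59 mm behind the grasp point.
Start: joints at [-1.251, 0.491, 1.559, -0, 1.092, -0.106], TCP at [258.175, -569.184, 404.761] pointing down, gripper open.
Joint ranges: [-3.1, 3.1], [-0.84, 2.19], [0.05, 2.79], [-1.13, 4.28], [0.06, 2.93], [-2.69, 2.69]. Speed limits (rad/s): [2.22, 2.22, 2.79, 3.14, 3.14, 3.14].

## Interface

Orientations are given as [roll, pitch, yaw] about the fixed x, y, z axes, in that order (R = Rz(yaw) Ry(pitch) Rx(roll)).
In Python, from cell import state, read_camera, camera_model, job_done, env gives the robot as it stands.
- The arm moves only by the tool arm_command, never from a script. Its argument "steps" is a list of rows, each a list of 6 numbers: the shift along the tool's x, y, z in cm, then the turn, a rotation vector about the tool's x, y, z in degrees. In form: [[dx, dy, dz, rx, ry, rz], ...]. A call has 1 to 12 rows; each row is the pose to reach, as a shift and turn from the pose commanded when the call began, along the tool's axes at that moment; what a row does not reach only later rows make up. A row lasts 1/12 s, in which the tool goes at most 41.7 mm and 7.16 degrees, less where a joint would pass 70% of its speed; a pose out of reach is approached as far as the arm can. A call with a gripper value outside its range is refused whole. "jaw" is the finger opening in cm, from 0 to 9.51, set as the call begins (left out, the last holds). The fingers move at their own pace and stop on an object; the grip force is fixed at half the most. Time passes only in rows, so rows that repeat a pose let the fingers close. It gives the time, the measured TCP pose, the force and the opening at its end, in the units of the state.
- state(): the state, without advancing time (a new reading comes with each control period).
- read_camera(name): name is "scene" or "top"; returns the picture (420x560x3 uint8, red, green, blue); there is no depth.
- camera_model(name): a dict with "K" (3x3 intrinsics, pixels), "k1" (the pictures are not rectified: a ray, as slopes to the right and down, at radius r is drawn at 1 + k1 r^2 times it, then the intrinsics apply), "xyz" and "rotation" of the camera in the world. Camera axes: x right, y up, looking along -z (the intrinsics and any distortion apply to the point x, -y, -z); pixel columns grow to the right and rows downward; lengths in mm; the calibration is good to about 2 mm. A picture is of the moment at which its call begins. camera_model takes no time and is no camera call.
- job_done(): hands the job in, once; it reports no verdict.
The state is a dict: "t": time; "joints": joint angles; "qvel": joint speeds; "tau": joint torques, N m; "eef_pos": TCP position; "tcp_rot": TCP orientation; "ft_force": force on the tool from outside, world axes, zero at the start; "moment": the same for the moment, N m; "opening": opening from 0.0 (shut) to 1.0 (fully open).
Only numpy, scipy, OpenCV 4.12 (cv2) and the standard library are available. Lean on these libraries where they do the work, as an engineer would, in place of code of your own. Each camera call takes 0.05 s, during which the arm holds its last target. There are 200 camera calls.

## Task

Load the sample carrier into the bench reader: lift it by its handle, keeping it level, and set it flat on the reader's deck in front of the low bridge head with its flat steel tongue pointing at the bridge. Then slide it along the deck straight under the bridge until the tongue is fully home in the slot of the interlock switch behind it, and let go. Do not disturb the other things on the bench.

Things in the scene. Friction and masses are not known exactly. Their poses are not given: they have to be found in the camera images.
- carrier: Loose sample carrier, 0.25 kg, starting flat on the bench: white base plate 147 mm long (x -72 to +75), 80 mm wide, 8 mm thick; clear well tray on it, x -5 to +60, 72 mm wide, top 23 mm above the underside; block 22 mm wide, 22 mm high at the front, x 60 to 75; a handle and a tongue (see those points). Balance point near x = -13. Origin: centre of the underside; x towards the tongue, z up.
- handle (a point): Centre of the carrier's upright aluminium handle block, at x = -48 mm and 44 mm above the carrier's underside; axes as the carrier's. The block is 18 mm thick along x, 44 mm wide along y, its top 62 mm above the underside. Best gripped from above across the 18 mm.
- tongue_tip (a point): Middle of the tip of the carrier's flat steel tongue, at x = 120 mm and 14 mm above the carrier's underside; axes as the carrier's. The tongue sticks out 45 mm along +x from the front block, 22 mm wide, 5 mm thick (last 6 mm: 15 x 4 mm).
- reader: Bench reader, fixed: aluminium deck x -245 to +115 mm, 124 mm wide, top 10 mm above the bench; white bridge head x -30 to +30 on two posts 92 mm apart inside, underside 40 and top 82 mm above the bench; steel guides x -52 to -28 flare outwards in front of the posts; switch beyond. Origin: on the bench under the bridge's middle; x = feed direction, open deck to switch; z up.
- slot_mouth (a point): Middle of the slot at the grey interlock switch's front face, 47 mm ahead of the reader's origin, 24 mm above the bench (the tongue's height with the carrier on the deck); axes as the reader's. Switch 60 x 66 mm, top 54 mm. Slot along +x: 28 wide, 10 high, 52 deep; steel lead-in lips stand 12 mm out. Home: the front of the carrier's base and block against the face, tongue 45 mm in. No spring or latch.
- tube_rack: Bystander: orange tube rack 120 x 70 mm, 41 mm high, loose. Origin: centre of the underside.
- tip_box: Bystander: pipette tip box 117 x 82 mm, 47 mm high, loose. Origin: centre of the underside.
- reagent_bottle: Bystander: capped bottle 60 mm across, 100 mm high, loose. Origin: centre of the underside.
- blue_bin: Bystander: open blue bin 150 x 100 mm, 50 mm high, loose. Origin: centre of the underside.
- beaker: Bystander: open glass beaker 70 mm across, 80 mm high, loose. Origin: centre of the underside.
- forceps: Bystander: steel forceps about 150 mm long, lying flat, loose. Origin: on the bench, near the middle.

How it is judged (in metres and radians):
On the way, in this order (a step that is already met when the one before it is completed fails the run):
1. the carrier stands flat on the deck, pointing at the bridge, with its tongue not yet in the switch (z of carrier in the frame of reader between 0.006 and 0.0135 m and angle between carrier's own z axis and vertical below 0.06 rad and x of tongue_tip in the frame of slot_mouth between -0.2 and -0.02 m and y of carrier in the frame of reader between -0.03 and 0.03 m and angle between the x axis of carrier and the x axis of reader, either way round below 0.25 rad), for 0.2 s.
2. the tongue is fully home in the switch slot (x of tongue_tip in the frame of slot_mouth above 0.041 m and y of tongue_tip in the frame of slot_mouth between -0.006 and 0.006 m and z of carrier in the frame of reader between 0.006 and 0.0135 m and angle between carrier's own z axis and vertical below 0.06 rad and angle between the x axis of carrier and the x axis of reader, either way round below 0.09 rad), for 0.2 s.
At the end, for the whole second after the job is handed in: The carrier stands flat on the reader's deck under the bridge (tilt under 0.06 rad), square to it within 0.09 rad, its tongue at least 41 of 45 mm deep in the switch slot, released and at rest (all of step 2 and linear speed of carrier below 0.01 m/s and contact force between the fingers and carrier below 0.1 N); the robot touches nothing.
It fails at once if the carrier is tipped by more than 0.5 rad (angle between carrier's own z axis and vertical above 0.5 rad).
It fails at once if a bystander is moved by more than 40 mm (distance of any of tube_rack, tip_box, reagent_bottle, blue_bin, beaker, forceps from where it was at the start of the episode above 0.04 m).
It also fails if it takes over 59 s, if anything falls off the work surface, if the arm or the gripper's body presses on something with over 40 N, if the wrist force passes 120 N, or if a joint passes its speed limit or range.

## Working session

There is one attempt and no reset: what is moved stays moved. The work goes in short steps, Python scripts to look and compute and a tool call to move; the robot and the scene stay as the last step left them, time stands still between calls to the robot, and variables do not carry over. Pictures are saved under pics/ and viewed, about 8 in all and at most 12, crops included, and the job is handed in when it is done.

Besides the shell and the picture viewer there is one more tool, called after "Request:" in YAML: its name, and indented under it one key for each argument. arm_command: Moves the arm, as the interface text tells. Its arguments: {"type":"object","properties":{"steps":{"type":"array"},"jaw":{"type":"number"}},"required":["steps"]}

```bash
mkdir -p pics; cat > h.py <<'E'
import numpy as np, cv2
from cell import *
def snap(n,f):
    im=read_camera(n); cv2.imwrite('pics/'+f,cv2.cvtColor(im,cv2.COLOR_RGB2BGR)); return im
def ray(n,u,v):
    m=camera_model(n);K=np.array(m['K']);R=np.array(m['rotation']);
    p=cv2.undistortPoints(np.array([[[u,v]]],float),K,np.array([m['k1'],0,0,0.]))[0,0]
    return np.array(m['xyz'],float),R@np.array([p[0],-p[1],-1])
def at(n,u,v,z):
    o,d=ray(n,u,v); return np.round(o+d*(z-o[2])/d[2],1)
def proj(n,P):
    m=camera_model(n);K=np.array(m['K']);R=np.array(m['rotation'])
    c=R.T@(np.array(P,float)-np.array(m['xyz']));a=np.array([c[0],-c[1]])/-c[2]
    a=a*(1+m['k1']*(a@a));return np.round(K[:2,:2]@a+K[:2,2],1)
E
python3 - <<'E'
from h import *
for n in('top','scene'):
    im=snap(n,n+'0.png');m=camera_model(n);print(n,m)
print(env.grip_point_offset,state())
a=cv2.imread('pics/top0.png');cv2.imwrite('pics/t0.png',cv2.resize(a,(800,600)))
E
```

```text
top {'K': array([[427.61334612,   0.        , 283.38409628],
       [  0.        , 427.61334612, 206.57603492],
       [  0.        ,   0.        ,   1.        ]]), 'k1': -0.08614764602506181, 'xyz': array([ 465.86843307,    9.99451568, 1025.73583012]), 'rotation': array([ 0.14901877,  0.01380311, -1.56813584])}
scene {'K': array([[445.04525871,   0.        , 280.53874031],
       [  0.        , 445.04525871, 203.96831848],
       [  0.        ,   0.        ,   1.        ]]), 'k1': -0.11118880490766637, 'xyz': array([1352.61533133,  -54.92871575,  861.53605647]), 'rotation': array([ 0.74310589, -0.00607185,  1.47296374])}
171.3 {'t': 0.1, 'joints': array([-1.25059692e+00,  4.91487566e-01,  1.55939467e+00, -6.55198930e-05,
        1.09173112e+00, -1.05618749e-01]), 'qvel': array([-0.00162129, -0.00130095, -0.00118062, -0.00131578, -0.00051242,
       -0.00177018]), 'tau': array([ 4.59100280e-03, -6.13623047e+01, -2.58605540e+01,  6.94430480e-02,
        4.69942088e-02, -4.90151876e-05]), 'eef_pos': array([ 258.16116215, -569.15313983,  404.225252  ]), 'tcp_rot': array([-3.14154284e+00,  1.02114038e-03, -1.14494791e+00]), 'ft_force': array([ 0.28971952, -1.08031012,  0.12668092]), 'moment': array([ 0.00211259, -0.01973092, -0.00384084]), 'opening': 1.002363135919333}
```

View pics/t0.png

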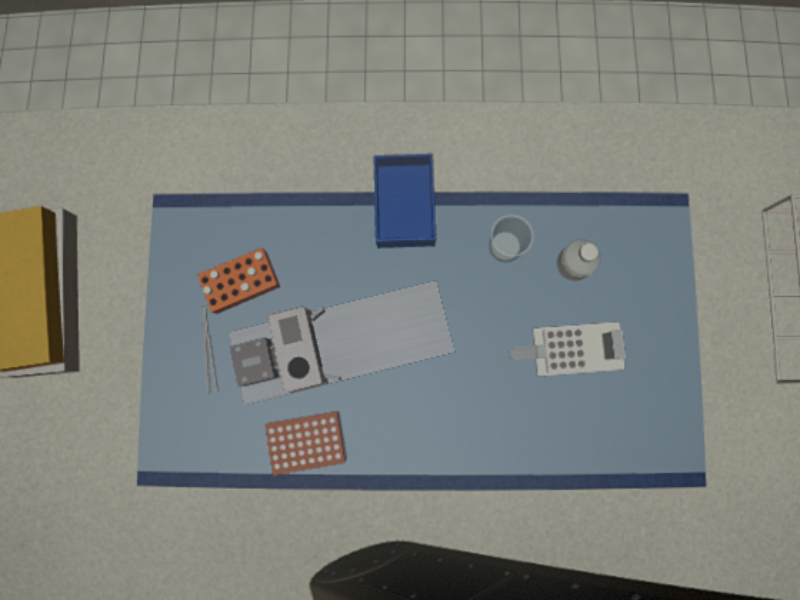

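View pics/scene0.png

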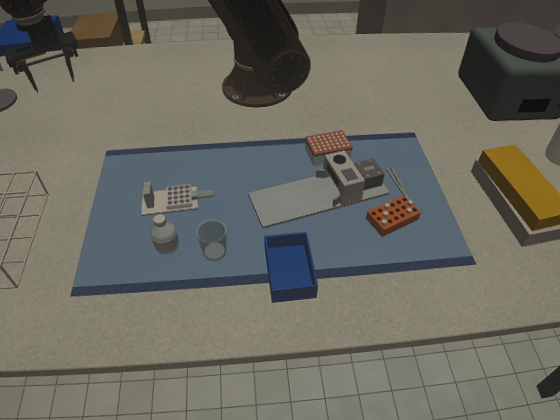

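The top view (800 px wide) shows the carrier at about (580,348) with its tongue pointing left to (512,353). The reader deck runs from (445,317) to the switch at (252,362). The next step is enlarged crops. The rotation is given as roll, pitch, yaw, so my helper needs fixing.

```bash
sed -i "s/np.array(m\['rotation'\])/Rot.from_euler('xyz',m['rotation']).as_matrix()/; 1a from scipy.spatial.transform import Rotation as Rot" h.py
python3 - <<'E'
from h import *
a=cv2.imread('pics/top0.png')
c1=cv2.resize(a[215:270,350:445],None,fx=8,fy=8,interpolation=cv2.INTER_CUBIC)  # 760x440
c2=cv2.resize(a[190:290,155:325],None,fx=4.7,fy=4.7,interpolation=cv2.INTER_CUBIC)
cv2.imwrite('pics/c1.png',c1);cv2.imwrite('pics/c2.png',c2)
print(at('top',280,210,0),proj('top',[258,-569,404]),proj('scene',[258,-569,404]))
E
```

```text
[611.4  32.7   0. ] [670.2 403.1] [30.4 19.5]
```

View pics/c1.png

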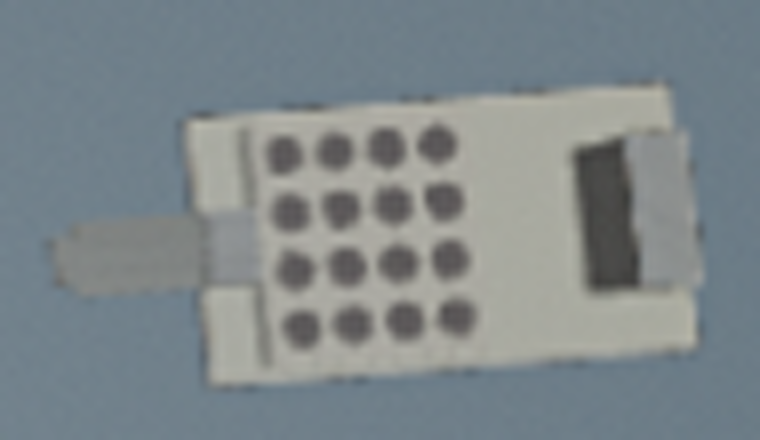

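View pics/c2.png

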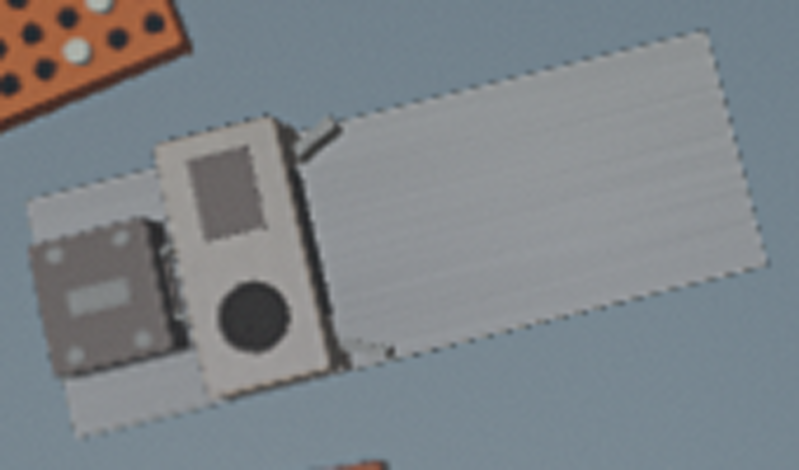

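The crops show the carrier base corners at (187,120), (668,86), (697,349), (210,384) and the tongue tip at (52,258). The deck corners are at (707,32), (768,265), (78,437), (28,200). Bridge and switch tops are also clear. I'll fit the poses from these.

```bash
cat > m.py <<'E'
from h import *
from scipy.optimize import least_squares
def fit(loc,px,x0,n='top'):
    f=lambda p:(np.array([proj0(n,[p[0]+np.cos(p[2])*x-np.sin(p[2])*y,p[1]+np.sin(p[2])*x+np.cos(p[2])*y,z]) for x,y,z in loc])-px).ravel()
    r=least_squares(f,x0,x_scale=[10,10,.1]);return r.x,np.round(r.fun.reshape(-1,2),1)
def proj0(n,P):
    m=camera_model(n);K=np.array(m['K']);R=Rot.from_euler('xyz',m['rotation']).as_matrix()
    c=R.T@(np.array(P,float)-np.array(m['xyz']));a=np.array([c[0],-c[1]])/-c[2]
    a=a*(1+m['k1']*(a@a));return K[:2,:2]@a+K[:2,2]
E
python3 - <<'E'
from m import *
cr=lambda P,s,o:(np.array(P)+.5)/s-.5+np.array(o)
px=cr([(187,120),(668,86),(697,349),(210,384),(628,140),(688,130),(700,288),(640,288),(52,258)],8,(350,215))
loc=[(75,-40,8),(-72,-40,8),(-72,40,8),(75,40,8),(-39,-22,62),(-57,-22,62),(-57,22,62),(-39,22,62),(120,0,14)]
C,r=fit(loc,px,[600,-250,1.5]);print('carrier',C,'\n',r.tolist())
px=cr([(707,32),(768,265),(78,437),(28,200),(30,248),(148,218),(185,348),(62,376),(157,145),(272,118),(332,370),(225,397)],4.7,(155,190))
b=[(-245,-62,10),(-245,62,10),(115,62,10),(115,-62,10)]
sw=[(107,-33,54),(47,-33,54),(47,33,54),(107,33,54)]
for name,l,p in(('deck',b,px[:4]),('deck+switch',b+sw,px[:8])):
    R,r=fit(l,p,[600,150,1.7]);print(name,R,'\n',r.tolist())
# bridge width measured
print([at('top',*q,82) for q in px[8:]])
for P in [(C,(-48,0)),(R,(-175-48,0))]:
    p,(x,y)=P;print(p[0]+np.cos(p[2])*x-np.sin(p[2])*y,p[1]+np.sin(p[2])*x+np.cos(p[2])*y)
E
```

```text
carrier [ 529.00336349 -266.85572797    1.63376848] 
 [[-0.1, -0.4], [0.2, -0.1], [0.1, 0.4], [-0.1, 0.2], [-0.4, -0.5], [-0.1, 0.2], [0.5, -0.2], [0.2, 0.3], [-0.2, 0.1]]
deck [523.91237637 194.08207821   1.8176256 ] 
 [[0.3, -0.3], [0.3, 0.1], [-0.3, 0.2], [-0.3, -0.0]]
deck+switch [523.76087006 192.69806225   1.82028468] 
 [[0.7, -0.5], [0.9, -0.1], [0.3, 0.4], [0.3, 0.2], [0.1, -0.4], [0.2, -0.3], [-1.5, 0.1], [-0.8, 0.5]]
[array([576. , 236.8,  82. ]), array([589. , 181.9,  82. ]), array([470.3, 150.7,  82. ]), array([457.5, 200.8,  82. ])]
532.0240294936209 -314.7605876025878
578.8213950183526 -23.397607745088976
```

```bash
cat >> h.py <<'E'
def row(x,y,z,yaw):
    s=state();R0=Rot.from_euler('xyz',s['tcp_rot']);G=Rot.from_euler('xyz',[np.pi,0,yaw])
    print('t',round(s['t'],2),'row cm,deg',np.round(np.r_[R0.inv().apply(np.array([x,y,z])-s['eef_pos'])/10,(R0.inv()*G).as_rotvec(degrees=True)],2))
E
python3 - <<'E'
from h import *
row(532,-314.8,320,1.634-np.pi)
k=.7
print('bottle cap',at('top',588*k,252*k,100),'base',at('top',575*k,275*k,0),'beaker base',at('top',505*k,247*k,0),'rim',at('top',512*k,237*k,80))
E
```

```text
t 0.1 row cm,deg [-1.184e+01 -3.544e+01  8.440e+00  1.000e-02  6.000e-02  2.078e+01]
bottle cap [ 672.8 -261.6  100. ] base [ 654.8 -266.6    0. ] beaker base [ 703.6 -147.5    0. ] rim [ 701.4 -146.7   80. ]
```

Request:
arm_command:
  steps:
    - [-11.8,-35.4,8.4,0,0,20.8]
    - [-11.8,-35.4,8.4,0,0,20.8]
    - [-11.8,-35.4,8.4,0,0,20.8]
    - [-11.8,-35.4,8.4,0,0,20.8]
    - [-11.8,-35.4,8.4,0,0,20.8]
    - [-11.8,-35.4,8.4,0,0,20.8]
    - [-11.8,-35.4,8.4,0,0,20.8]
    - [-11.8,-35.4,8.4,0,0,20.8]
    - [-11.8,-35.4,8.4,0,0,20.8]
    - [-11.8,-35.4,8.4,0,0,20.8]
    - [-11.8,-35.4,8.4,0,0,20.8]
    - [-11.8,-35.4,8.4,0,0,20.8]
  jaw: 6

```text
t: 1.1
eef_pos: [531.8, -315.4, 320.4]
tcp_rot: [3.141, 0.0, -1.507]
ft_force: [0.1, -0.3, 0.1]
opening: 0.631
```

```bash
python3 - <<'E'
from h import *
row(532,-314.8,221,1.634-np.pi)
a=snap('scene','s1.png')
c=cv2.imread('pics/s1.png')[110:260,100:240];cv2.imwrite('pics/s1c.png',cv2.resize(c,None,fx=4,fy=4,interpolation=cv2.INTER_CUBIC))
E
```

```text
t 1.1 row cm,deg [-0.05 -0.03  9.94  0.04  0.02  0.05]
```

View pics/s1c.png

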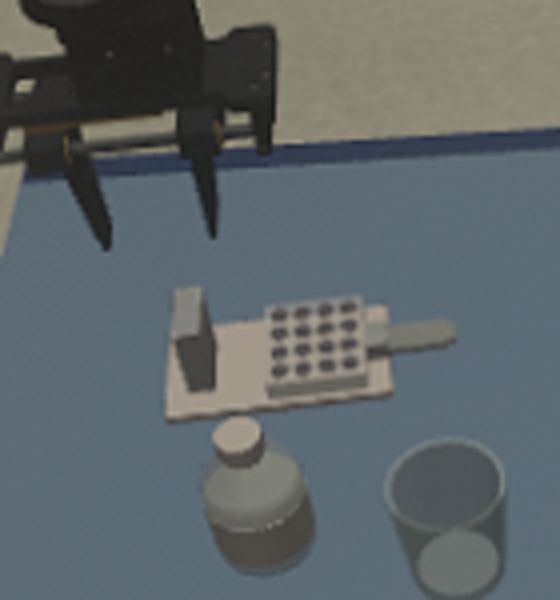

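The fingers straddle the handle line (crop, about (108,245) and (213,237), with the handle top at (188,297)), and the bottle is clear. Descending.

Request:
arm_command:
  steps:
    - [0,0,3,0,0,0]
    - [0,0,6,0,0,0]
    - [0,0,8.5,0,0,0]
    - [0,0,9.9,0,0,0]
    - [0,0,9.9,0,0,0]
    - [0,0,9.9,0,0,0]

```text
t: 1.65
eef_pos: [531.1, -316.8, 221.9]
tcp_rot: [3.141, 0.0, -1.51]
ft_force: [0.3, 0.2, 1.3]
opening: 0.636
```

Request:
arm_command:
  steps:
    - [0,0,0,0,0,0]
    - [0,0,0,0,0,0]
    - [0,0,0,0,0,0]
    - [0,0,0,0,0,0]
    - [0,0,0,0,0,0]
    - [0,0,0,0,0,0]
    - [0,0,0,0,0,0]
    - [0,0,0,0,0,0]
    - [0,0,0,0,0,0]
  jaw: 1

```text
t: 2.4
eef_pos: [531.9, -315.4, 221.9]
tcp_rot: [3.142, 0.0, -1.508]
ft_force: [-1.7, 2.1, 2.7]
opening: 0.188
```

Request:
arm_command:
  steps:
    - [0,0,-1,0,0,0]
    - [0,0,-2,0,0,0]
    - [0,0,-3,0,0,0]
    - [0,0,-4,0,0,0]
    - [0,0,-5,0,0,0]
    - [0,0,-5,0,0,0]
    - [0,0,-5,0,0,0]

```text
t: 2.98
eef_pos: [531.8, -315.5, 272.6]
tcp_rot: [-3.14, -0.001, -1.508]
ft_force: [-0.6, 0.2, -3.6]
opening: 0.187
```

```bash
python3 - <<'E'
from h import *
a=1.819
for x in(-213,-76): print(523.85+np.cos(a)*x,193.4+np.sin(a)*x)
row(523.85+np.cos(a)*-213,193.4+np.sin(a)*-213,272,a-np.pi)
E
```

```text
576.1762355469747 -13.072673914691507
542.5203939040848 119.72899897879553
t 2.98 row cm,deg [-29.9   -6.32   0.04  -0.06  -0.07 -10.62]
```

Request:
arm_command:
  steps:
    - [-2,-0.4,0,0,0,0]
    - [-5,-1,0,0,0,-1.5]
    - [-8.4,-1.8,0,0,0,-3]
    - [-11.8,-2.5,0,0,0,-4.5]
    - [-15.2,-3.2,0,0,0,-6]
    - [-18.6,-3.9,0,0,0,-7.5]
    - [-22,-4.6,0,0,0,-9]
    - [-25,-5.3,0,0,0,-10]
    - [-28,-5.9,0,0,0,-10.6]
    - [-29.9,-6.3,0,0,0,-10.6]
    - [-29.9,-6.3,0,0,0,-10.6]
    - [-29.9,-6.3,0,0,0,-10.6]

```text
t: 3.98
eef_pos: [575.9, -12.2, 271.3]
tcp_rot: [3.141, 0.0, -1.321]
ft_force: [0.8, 0.1, -3.2]
opening: 0.184
```

```bash
python3 - <<'E'
from h import *
s=state();print(s['eef_pos'],s['tcp_rot'],s['ft_force'],s['moment'])
snap('scene','s2.png');snap('top','t2.png')
c=cv2.imread('pics/s2.png')[110:240,200:410];d=cv2.imread('pics/t2.png')[170:300,150:360]
cv2.imwrite('pics/s2c.png',np.vstack([cv2.resize(q,(480,297),interpolation=cv2.INTER_CUBIC) for q in(c,d)]))
E
```

```text
[575.87859855 -12.23489448 271.26100156] [ 3.14082445e+00  1.25595643e-04 -1.32096239e+00] [ 0.76492022  0.10344655 -3.24345888] [-0.1002083  -0.01620015 -0.02615635]
```

View pics/s2c.png

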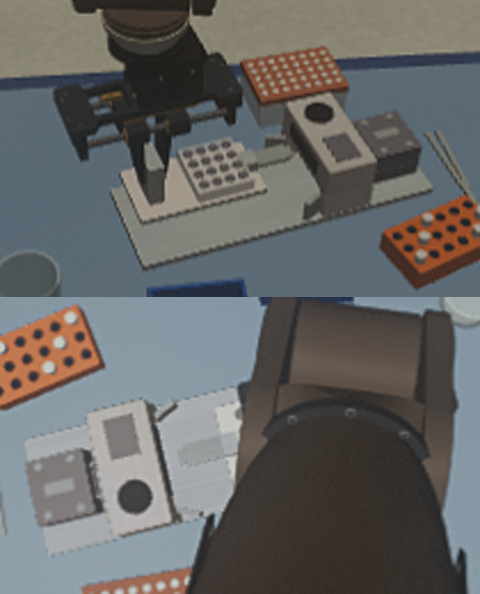

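The carrier is held level over the deck with its tongue short of the bridge. Lowering it.

Request:
arm_command:
  steps:
    - [0,0,1.2,0,0,0]
    - [0,0,2.4,0,0,0]
    - [0,0,3.2,0,0,0]
    - [0,0,3.6,0,0,0]
    - [0,0,3.8,0,0,0]
    - [0,0,3.9,0,0,0]
    - [0,0,3.95,0,0,0]
    - [0,0,3.95,0,0,0]

```text
t: 4.75
eef_pos: [576.0, -13.3, 232.5]
tcp_rot: [-3.141, -0.0, -1.323]
ft_force: [-0.6, 0.0, -3.2]
opening: 0.191
```

```bash
python3 - <<'E'
from h import *
s=state();print(s['eef_pos'],s['tcp_rot'],s['ft_force'],s['moment'])
snap('scene','s3.png')
c=cv2.imread('pics/s3.png')[155:230,240:390]
cv2.imwrite('pics/s3c.png',cv2.resize(c,None,fx=5.3,fy=5.3,interpolation=cv2.INTER_CUBIC))
E
```

```text
[576.04082163 -13.25313008 232.53412818] [-3.14112270e+00 -2.92308959e-04 -1.32312605e+00] [-0.64691937  0.04821404 -3.18535016] [-0.12719104 -0.0082383  -0.02196151]
```

View pics/s3c.png

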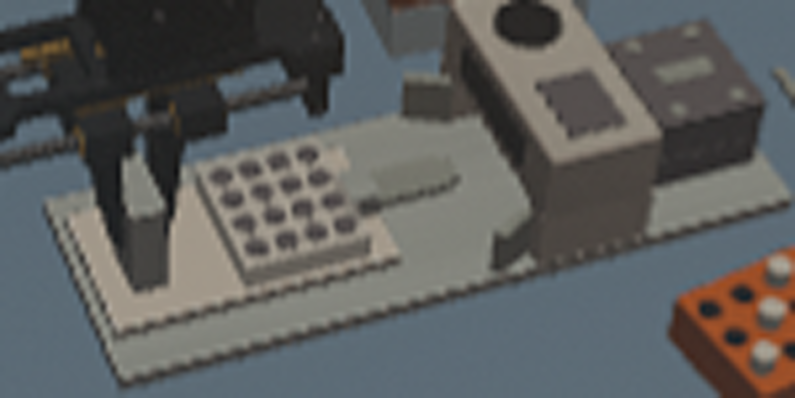

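The carrier is on or just above the deck, with base corners at (122,332), (400,260), (68,208). The deck corners are at (122,383), (790,205), (45,203). I'll get the relative pose from this one view.

```bash
python3 - <<'E'
from m import *
cr=lambda P,s,o:(np.array(P)+.5)/s-.5+np.array(o)
px=lambda P:cr(P,5.3,(240,155))
R,r=fit([(-245,-62,10),(115,-62,10),(-245,62,10),(47,-33,54),(107,-33,54),(107,33,54)],px([(122,380),(790,203),(45,203),(660,130),(765,102),(705,20)]),[524,193,1.82],'scene');print(R,r.tolist())
C,r=fit([(-72,-40,18),(75,-40,18),(-72,40,18),(120,0,25),(-39,-22,72),(-57,-22,72),(-39,22,72)],px([(122,330),(400,258),(68,208),(456,180),(165,208),(130,210),(148,160)]),[560,30,1.82],'scene');print(C,r.tolist())
d=C[:2]-R[:2];c,s=np.cos(R[2]),np.sin(R[2]);print('rel',c*d[0]+s*d[1],-s*d[0]+c*d[1],C[2]-R[2])
# grip-based: handle = tcp
p=state()['eef_pos'];a=1.819;hd=p[:2]-np.array([523.85,193.4]);print('grip-based',np.cos(a)*hd[0]+np.sin(a)*hd[1]+48,-np.sin(a)*hd[0]+np.cos(a)*hd[1])
row(p[0],p[1],231,a-np.pi)
E
```

```text
[526.47127548 195.43871863   1.81792218] [[-0.7, 0.4], [0.7, -0.7], [-0.7, -0.1], [0.2, -0.0], [0.5, 0.1], [0.1, -0.1]]
[566.44124301  34.92981005   1.78580029] [[-1.5, -0.0], [0.8, 0.5], [0.2, 1.0], [0.9, -0.9], [0.7, 0.3], [0.3, 1.5], [-1.3, -2.7]]
rel -165.40994603964737 0.5077310628053411 -0.032121884817828406
grip-based -165.08531878496808 0.18125767138839421
t 4.8 row cm,deg [-0.    0.    0.16 -0.03 -0.02 -0.03]
```

Request:
arm_command:
  steps:
    - [0,0,0.1,0,0,0]
    - [0,0,0.1,0,0,0]
    - [0,0,0.15,0,0,0]
    - [0,0,0.15,0,0,0]

```text
t: 5.13
eef_pos: [576.0, -13.1, 231.9]
tcp_rot: [-3.14, -0.001, -1.323]
ft_force: [-2.8, -0.6, 9.6]
opening: 0.187
```

Request:
arm_command:
  steps:
    - [0,0,-0.05,0,0,0]
    - [0,0,-0.05,0,0,0]
    - [0,0,-0.05,0,0,0]
    - [-0.5,0,-0.05,0,0,0]
    - [-1,0,-0.05,0,0,0]
    - [-2,0,-0.05,0,0,0]
    - [-3,0,-0.05,0,0,0]
    - [-4,0,-0.05,0,0,0]
    - [-5,0,-0.05,0,0,0]
    - [-6,0,-0.05,0,0,0]
    - [-6.5,0,-0.05,0,0,0]
    - [-6.5,0,-0.05,0,0,0]

```text
t: 6.13
eef_pos: [560.1, 50.7, 231.9]
tcp_rot: [-3.14, -0.0, -1.322]
ft_force: [-0.0, 4.7, 6.6]
opening: 0.189
```

Request:
arm_command:
  steps:
    - [-0.5,0,0,0,0,0]
    - [-1,0,0,0,0,0]
    - [-1.5,0,0,0,0,0]
    - [-2,0,0,0,0,0]
    - [-2.5,0,0,0,0,0]
    - [-3,0,0,0,0,0]
    - [-3,0,0,0,0,0]

```text
t: 6.72
eef_pos: [552.9, 79.4, 231.9]
tcp_rot: [-3.14, -0.001, -1.323]
ft_force: [0.5, 2.3, 6.1]
opening: 0.186
```

Request:
arm_command:
  steps:
    - [-0.4,0,0,0,0,0]
    - [-0.8,0,0,0,0,0]
    - [-1.2,0,0,0,0,0]
    - [-1.6,0,0,0,0,0]
    - [-2,0,0,0,0,0]
    - [-2,0,0,0,0,0]

```text
t: 7.22
eef_pos: [548.0, 98.6, 231.9]
tcp_rot: [-3.14, -0.001, -1.323]
ft_force: [0.8, 0.5, 6.5]
opening: 0.188
```

Request:
arm_command:
  steps:
    - [-0.4,0,0,0,0,0]
    - [-0.8,0,0,0,0,0]
    - [-1.2,0,0,0,0,0]
    - [-1.5,0,0,0,0,0]
    - [-1.7,0,0,0,0,0]
    - [-1.8,0,0,0,0,0]
    - [-1.8,0,0,0,0,0]

```text
t: 7.8
eef_pos: [543.7, 115.7, 231.9]
tcp_rot: [-3.14, -0.001, -1.323]
ft_force: [0.8, -2.6, 5.8]
opening: 0.192
```

Request:
arm_command:
  steps:
    - [-0.1,0,0,0,0,0]
    - [-0.2,0,0,0,0,0]
    - [-0.2,0,0,0,0,0]

```text
t: 8.05
eef_pos: [543.3, 117.5, 231.9]
tcp_rot: [-3.14, -0.001, -1.323]
ft_force: [0.3, -4.1, 5.9]
opening: 0.188
```

Request:
arm_command:
  steps:
    - [-0.1,0,0,0,0,0]
    - [-0.2,0,0,0,0,0]
    - [-0.2,0,0,0,0,0]

```text
t: 8.3
eef_pos: [542.8, 119.5, 231.9]
tcp_rot: [-3.14, -0.001, -1.323]
ft_force: [0.9, -4.3, 6.3]
opening: 0.19
```

Request:
arm_command:
  steps:
    - [-0.1,0,0,0,0,0]
    - [-0.2,0,0,0,0,0]
    - [-0.2,0,0,0,0,0]

```text
t: 8.55
eef_pos: [542.3, 121.4, 231.9]
tcp_rot: [-3.14, -0.001, -1.323]
ft_force: [1.3, -3.3, 5.9]
opening: 0.188
```

Request:
arm_command:
  steps:
    - [-0.1,0,0,0,0,0]
    - [-0.2,0,0,0,0,0]
    - [-0.2,0,0,0,0,0]

```text
t: 8.8
eef_pos: [541.9, 122.7, 231.9]
tcp_rot: [-3.14, -0.002, -1.323]
ft_force: [2.4, -12.8, 6.1]
opening: 0.188
```

Request:
arm_command:
  steps:
    - [-0.1,0,0,0,0,0]
    - [-0.1,0,0,0,0,0]
    - [-0.1,0,0,0,0,0]

```text
t: 9.05
eef_pos: [541.8, 122.9, 232.0]
tcp_rot: [-3.14, -0.003, -1.323]
ft_force: [2.3, -19.3, 7.1]
opening: 0.19
```

```bash
python3 - <<'E'
from h import *
s=state();print(s['eef_pos'],s['tcp_rot'],s['ft_force'],s['moment'])
snap('scene','s4.png')
c=cv2.imread('pics/s4.png')[135:225,250:400]
cv2.imwrite('pics/s4c.png',cv2.resize(c,None,fx=5.3,fy=5.3,interpolation=cv2.INTER_CUBIC))
E
```

```text
[541.84939637 122.90804787 231.98674028] [-3.13989722e+00 -2.57506281e-03 -1.32260338e+00] [  2.27016368 -19.27211774   7.14128253] [-3.13510986 -0.1807135   0.05234736]
```

View pics/s4c.png

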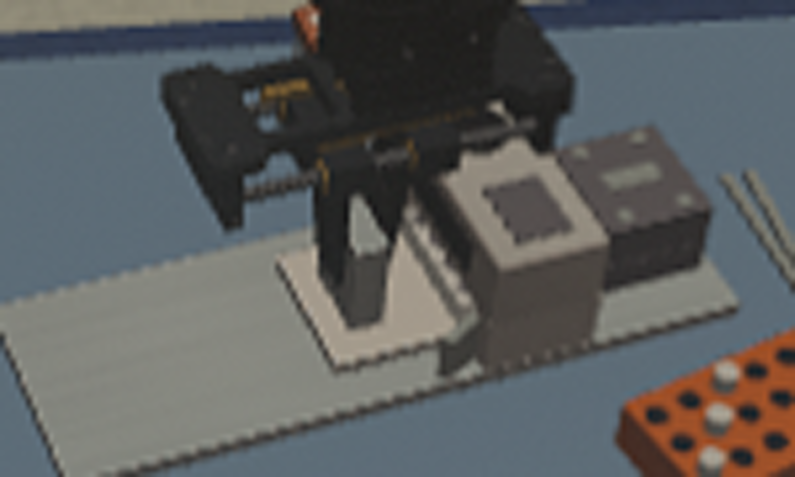

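It has hit a hard stop: 19 N with no further travel. The carrier base sits under the bridge and its rear corner is at (335,368). I'll ease the push, open the jaws only partly because the bridge is close, and rise.

Request:
arm_command:
  steps:
    - [0.08,0,-0.05,0,0,0]
    - [0.08,0,-0.05,0,0,0]
    - [0.08,0,-0.05,0,0,0]

```text
t: 9.35
eef_pos: [541.8, 122.7, 232.0]
tcp_rot: [-3.14, -0.002, -1.323]
ft_force: [2.3, -12.5, 2.1]
opening: 0.188
```

Request:
arm_command:
  steps:
    - [0,0,0,0,0,0]
    - [0,0,0,0,0,0]
    - [0,0,0,0,0,0]
    - [0,0,0,0,0,0]
    - [0,0,0,0,0,0]
    - [0,0,0,0,0,0]
  jaw: 3.6

```text
t: 9.85
eef_pos: [541.3, 123.9, 231.7]
tcp_rot: [-3.142, -0.0, -1.323]
ft_force: [-0.3, 0.2, -0.5]
opening: 0.376
```

Released, with wrist forces near zero. Now rising straight up and back, clear of the view.

Request:
arm_command:
  steps:
    - [0,0,-2,0,0,0]
    - [0,0,-5,0,0,0]
    - [0,0,-8,0,0,0]
    - [0,0,-11,0,0,0]
    - [3,0,-13,0,0,0]
    - [7,0,-13,0,0,0]
    - [11,0,-13,0,0,0]
    - [15,0,-13,0,0,0]
    - [19,0,-13,0,0,0]
    - [23,0,-13,0,0,0]
    - [26,0,-13,0,0,0]
    - [26,0,-13,0,0,0]

```text
t: 10.85
eef_pos: [605.8, -133.2, 361.4]
tcp_rot: [-3.141, -0.001, -1.327]
ft_force: [-0.3, 0.7, -0.1]
opening: 0.383
```

```bash
python3 - <<'E'
from h import *
snap('scene','s5.png');snap('top','t5.png')
c=cv2.imread('pics/s5.png')[135:225,250:400];d=cv2.imread('pics/t5.png')[190:280,155:305]
cv2.imwrite('pics/s5c.png',np.vstack([cv2.resize(q,(500,300),interpolation=cv2.INTER_CUBIC) for q in(c,d)]))
E
```

```text
(no output)
```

View pics/s5c.png

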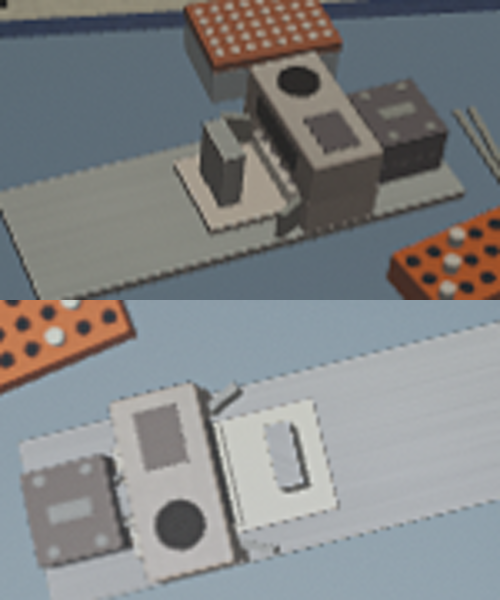

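Both views show the carrier flat and square under the bridge. Its rear base corners in the top view are at (313,102) and (338,205) of the lower half. One numeric check, then I'll hand in if it agrees.

```bash
python3 - <<'E'
from h import *
a=1.819;o=np.array([523.85,193.4]);s=500/150
Q=[]
for p in[(314,101),(338,206)]:
    u=(np.array(p)+.5)/s-.5+[155,190];P=at('top',*u,18)[:2]-o
    Q.append([np.cos(a)*P[0]+np.sin(a)*P[1],-np.sin(a)*P[0]+np.cos(a)*P[1]])
Q=np.array(Q);print(Q,'depth est',Q[:,0].mean()+72+73,'y',Q[:,1].mean(),'yaw',-(Q[1,0]-Q[0,0])/80)
if Q[:,0].mean()+145>38: job_done();print('handed in')
E
```

```text
[[-99.45314179 -37.8788211 ]
 [-98.57507118  38.85701793]] depth est 45.985893516445074 y 0.48909841877407345 yaw -0.01097588270773855
the job is handed in; nothing more can be done
handed in
```

I loaded the carrier into the bench reader and handed in the job. I lifted it by the handle, set it flat on the deck, slid it under the bridge to a hard stop, released it and backed the arm away.

- **Home position:** the stop took 19 N with no further travel. The last top picture puts the tongue about 46 mm into the slot (45 mm nominal, so within image error). The carrier was about 0.5 mm off centre and 0.01 rad off square.
- **Release:** wrist forces fell to near zero on opening, and the last pictures show the carrier flat with the gripper clear. The job ran to about 11 s of the 59 s limit.
- **Bystanders:** the last crops show the rack, tip box and forceps where they were. I did not re-measure the bottle, beaker or bin, but the planned paths kept clear of them.
- **Disagreements:** the hard stop came about 3 mm later than the initial camera fit predicted, slightly more than the camera calibration error of about 2 mm. One earlier scene-camera fit gave a 0.03 rad yaw error for the carrier. It had large residuals, and the final check did not confirm it.

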